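# Split a storeroom bin with a divider and re-hang its marker

## Robot

A 6-joint arm with a two-finger parallel gripper is mounted at the origin on the work surface. World frame = base frame: x ahead of the robot, y to its left, z up, the work surface at z = 0. Lengths are in m, angles in degrees, forces in N, time in s.
With the tool pointing down it reaches from about 0.375 to 0.9 m from the base axis. Payload 3.1 kg.
Tool frame: the origin (TCP) lies on the centre line of the jaws, within the pads' length; the fingertips stand 25 mm ahead of it and the grasp point (between the pads) lies 6 mm ahead of it; z points along the fingers, y is the line along which they close (so a half turn about z gives the same grasp; the last joint's range is limited). The gripper opens to 87 mm and grips with 3 to 60 N. Pads are 19 mm wide; open, the fingers measure 117 mm over their backs; the gripper's body (75 mm by 190 mm) begins 51 mm behind the grasp point.
Start: joints at [62.252, 30.224, 82.088, -0, 67.689, -10.227], TCP at [0.188, 0.596, 0.248] pointing down, gripper open.
Joint ranges: [-176.69, 176.69], [-43.24, 126.21], [12.49, 139.97], [-82, 262], [0, 151.66], [-163.58, 163.58]. Speed limits (degrees/s): [159.86, 159.86, 180, 180, 180, 180].

## Interface

Orientations are given as a 3x3 rotation matrix whose columns are the frame's x, y, z axes.
In Python, from rig import * gives the robot as it stands.
- The arm moves only by the tool step_arm, never from a script. Its argument "steps" is a list of rows, each a list of 7 numbers: the shift along the tool's x, y, z normalised to -1 to 1, where 1 is 0.3 m, then the turn, a rotation vector about the tool's x, y, z normalised to -1 to 1, where 1 is 45 degrees, then the gripper's target within -1 to 1 (shut at 1, half-way at 0, fully open at -1). A call has 1 to 8 rows; each row is the pose to reach, as a shift and turn from the pose commanded when the call began, along the tool's axes at that moment; what a row does not reach only later rows make up. A row lasts 1/12 s, in which the tool goes at most 41.7 mm and 7.16 degrees, less where a joint would pass 70% of its speed; a pose out of reach is approached as far as the arm can. A call with a number of a shift or a turn outside -1 to 1 is refused whole. A call with a gripper value outside its range is refused whole. The fingers move at their own pace and stop on an object; the grip force is fixed at half the most. Time passes only in rows, so rows that repeat a pose let the fingers close. It gives the time, the measured TCP pose, the force, the opening and the grip force at its end, in the units of the state.
- read_state(): the state, without advancing time (a new reading comes with each control period).
- capture(name): name is "scene" or "top" or "wrist"; returns a dict with "image" (480x640x3 uint8, red, green, blue), "vertical_fov" (degrees; the focal length in pixels is half the picture's height over the tangent of half this angle, whatever the lens; pixels are square), "cx", "cy" (the principal point, pixels), "world_from_camera" (4x4, takes a point from camera to world coordinates); the wrist camera has in their place "T_tool_cam" (4x4, takes a point from camera to tool coordinates, whose origin is the TCP and whose axes are the flange's). Camera axes: x right, y down, z forward; pixel columns grow to the right and rows downward; lengths in m; the calibration is good to about 2 mm. A picture is of the moment at which its call begins: read the wrist's pose just before it. There is no depth.
- hand_in(): hands the job in; it is judged then, once.
The state is a dict: "time_s": time; "joint_positions": joint angles; "qvel": joint speeds; "tau": joint torques, N m; "position": TCP position; "tcp_rot": TCP orientation; "force": force on the tool from outside, world axes, zero at the start; "moment": the same for the moment, N m; "opening": opening from 0.0 (shut) to 1.0 (fully open); "grasp_force": force on a finger pad.
Only numpy, scipy, OpenCV 4.12 (cv2) and the standard library are available. Lean on these libraries where they do the work, as an engineer would, in place of code of your own. Each camera call takes 0.05 s, during which the arm holds its last target. There are 200 camera calls.

## Task

Take the wide divider panel out of the divider rack and slide it down the guide slot across the middle of the tilted blue bin until it sits fully home on the bin's floor. Then lift the hanging marker up over the end stop of its rail and hang it on the neighbouring empty rail, straddling the bar, and let it go. Leave the narrow divider in the rack, and the cardboard box and the caster wheel where they stand.

Things in the scene. Friction and masses are not known exactly. Their poses are not given: they have to be found in the camera images.
- wide_divider: Grey plastic panel, 0.12 kg: 122 mm wide (y), 6 thick (x), 130 high (z). Lowest 16 mm is a lead-in 4.5 thick, tapering to 96 wide; the sheet ends 95 mm up; above it, 95 to 130 mm up, a central grip bar 50 wide (y), 12 thick (x). Origin: centre of underside, z up the panel; same after a half turn about z. Starts upright in one of the two rack slots.
- narrow_divider: The same kind of divider but only 84 mm wide; it does not fit this bin and stays in the other slot of the rack.
- rack: Fixed steel divider rack, 150 (x) x 140 (y) mm. Two slots 9 mm wide run along its y at x = -40 and +40 mm; slot floors 10 mm, slot walls 40 mm, end plates at both y sides 45 mm above the table. Which divider stands in which slot varies. Origin: on the table at its centre.
- bin: Blue bin fixed on a steel stand, tilted 30 degrees, its mouth leaning to its low front (-x, about towards the robot). Origin: centre of its underside, 62 mm over the table. Tilted axes: x front to back along the floor, y across, z out of the mouth, square to the floor. 180 x 136 x 90 mm, front wall 42 high, walls 4, floor 5 thick; 128 between side walls.
- slot (a point): Middle of the divider slot on the bin floor (bin x = 0, y = 0, z = 5 mm). On each side wall two metal ribs leave a channel 9 mm wide (bin x) from the floor to bin z = 80 mm, flaring open to 90; 108 mm between opposite ribs. A divider goes in along bin -z, its width along bin y, and is home with its underside on the floor, its grip bar above the rim.
- rail_a: Fixed steel rail: level round bar 12 mm thick, 150 mm long, its top 146 mm above the table; two thin posts under it near its ends on a 90 x 150 x 12 mm foot. Both ends turn up as end stops to 169 mm. Origin: on the table under mid-bar; y along the bar. The marker hangs on this one at the start.
- rail_b: Fixed steel rail: level round bar 12 mm thick, 150 mm long, its top 146 mm above the table; two thin posts under it near its ends on a 90 x 150 x 12 mm foot. Both ends turn up as end stops to 169 mm. Origin: on the table under mid-bar; y along the bar. The empty one, about end to end with the other; which is nearer mid-table varies.
- marker: Hanging marker, 0.12 kg: folded aluminium upside-down U straddling the bar, 60 mm along it (y), 23 across (x). Legs 17 mm apart inside reach 50 mm below the saddle, then flare to 66 mm below, 37 across. Above a 6 mm plate a black grip tab, 10 thick (x), 40 wide (y), 6 to 51 mm above the origin: the mid underside of the saddle, on the bar top. y along the bar; same after a half turn.
- carton: Loose cardboard box, 80 x 60 x 45 mm, bystander; origin at the centre of its underside.
- caster: Loose caster wheel standing plate down, 60 x 50 mm, 91 mm high, bystander; origin at the centre of its underside.
Mind the look-alikes: they are no part of the job. What is shaped like the wide_divider but pink or purple is not meant.

How it is judged (in metres and radians):
On the way, in this order (a step that is already met when the one before it is completed fails the run):
1. the wide divider is lifted out of the rack (height (world z) of wide_divider above 0.06 m), for 0.1 s.
2. the wide divider is fully home in the bin's slot (x of wide_divider in the frame of bin between -0.005 and 0.005 m and y of wide_divider in the frame of bin between -0.008 and 0.008 m and z of wide_divider in the frame of bin between 0 and 0.009 m and angle between the z axis of wide_divider and the z axis of bin, either way round below 0.09 rad and angle between the y axis of wide_divider and the y axis of bin, either way round below 0.09 rad), for 0.2 s.
3. the marker is lifted above the end stops of its rail (height (world z) of marker above 0.169 m), for 0.1 s.
At the end, for the whole second after the job is handed in: Wide divider in the bin slot: underside within 4 mm of the floor, 5 mm of mid-slot, 8 mm sideways, 5 deg; marker straddling the other rail, saddle within 6 mm of the bar, within 50 mm of its middle, in line to 11 deg, upright to 14 deg; both at rest; narrow divider, box, caster moved under 30 mm (all of step 2 and x of marker in the frame of rail_b between -0.006 and 0.006 m and y of marker in the frame of rail_b between -0.05 and 0.05 m and z of marker in the frame of rail_b between 0.14 and 0.152 m and angle between the y axis of marker and the y axis of rail_b, either way round below 0.2 rad and angle between marker's own z axis and vertical below 0.25 rad and linear speed of each of wide_divider, marker below 0.02 m/s); the robot touches nothing.
It fails at once if the narrow divider, box or caster is moved by more than 30 mm (distance of any of narrow_divider, carton, caster from where it was at the start of the episode above 0.03 m).
It also fails if it takes over 58 s, if anything falls off the work surface, if the arm or the gripper's body presses on something with over 40 N, if the wrist force passes 120 N, or if a joint passes its speed limit or range.

## Working session

There is one attempt and no reset: what is moved stays moved. The work goes in short steps, Python scripts to look and compute and a tool call to move; the robot and the scene stay as the last step left them, time stands still between calls to the robot, and variables do not carry over. Pictures are saved under pics/ and viewed, at most 10 in all, crops included, and the job is handed in when it is done.

Besides the shell and the picture viewer there is one more tool, called by a JSON object that holds its "name" and its "arguments". step_arm: Moves the arm, as the interface text tells. Scaled input: -1 to 1 covers 0.3 m each way for a shift and 45 degrees each way for a turn. Its arguments: {"type":"object","properties":{"steps":{"type":"array"}},"required":["steps"]}

```bash
mkdir -p pics
python3 - <<'E'
from rig import *
import cv2,json
s=read_state();print(s['time_s'],s['position'],s['tcp_rot'])
for n in("scene","top"):
    c=capture(n);cv2.imwrite(f"pics/{n}0.png",c['image'][:,:,::-1])
    print(n,c['vertical_fov'],c['cx'],c['cy'],c['world_from_camera'])
    import pickle;pickle.dump(c,open(f'{n}.pkl','wb'))
E
```

```text
0.0 [0.18782117 0.59539388 0.24657333] [[-9.53598000e-01  3.01081172e-01 -9.90707356e-04]
 [ 3.01082571e-01  9.53596182e-01 -1.89929643e-03]
 [ 3.72892357e-04 -2.10944999e-03 -9.99997706e-01]]
scene 46.52841068718549 315.7162440428005 251.03009452641805 [[-0.5073761   0.67370182 -0.53730378  1.19708399]
 [ 0.86172228  0.39815324 -0.31449757  0.43198355]
 [ 0.00205166 -0.62257519 -0.7825573   1.20328255]
 [ 0.          0.          0.          1.        ]]
top 42.94019859332829 318.67835387328546 232.46115350441178 [[ 0.02558095 -0.98624221  0.16331537  0.24527993]
 [-0.99960936 -0.02707547 -0.00693146 -0.03592966]
 [ 0.01125794 -0.16307426 -0.98654956  1.50885769]
 [ 0.          0.          0.          1.        ]]
```

View pics/scene0.png

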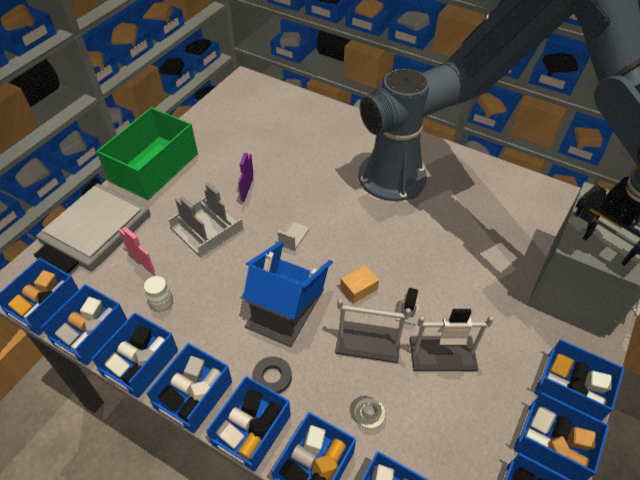

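View pics/top0.png

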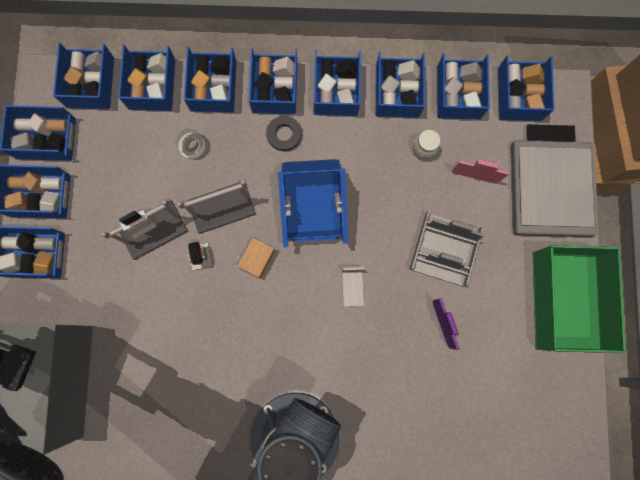

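The scene view shows the rack at (205,220), bin at (285,290), empty rail at (370,330) and the marker on the rail at (450,340). The top view shows the rack at (447,248), bin at (313,205), empty rail at (220,205) and marker near (132,217). Next: enlarged crops.

Run:
```python
import cv2,numpy as np
t=cv2.imread('pics/top0.png');s=cv2.imread('pics/scene0.png')
r=lambda im,x,y,w,h:cv2.resize(im[y:y+h,x:x+w],(400,300),interpolation=cv2.INTER_CUBIC)
m=np.vstack([np.hstack([r(t,400,195,100,75+25-25),r(t,265,150,100,75+0)]),np.hstack([r(t,100,165,160,120),r(s,160,170,100,75)])])
m[0:300,400:]=r(t,250,150,140,105)
cv2.imwrite('pics/m1.png',m)
```

```text
(no output)
```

View pics/m1.png

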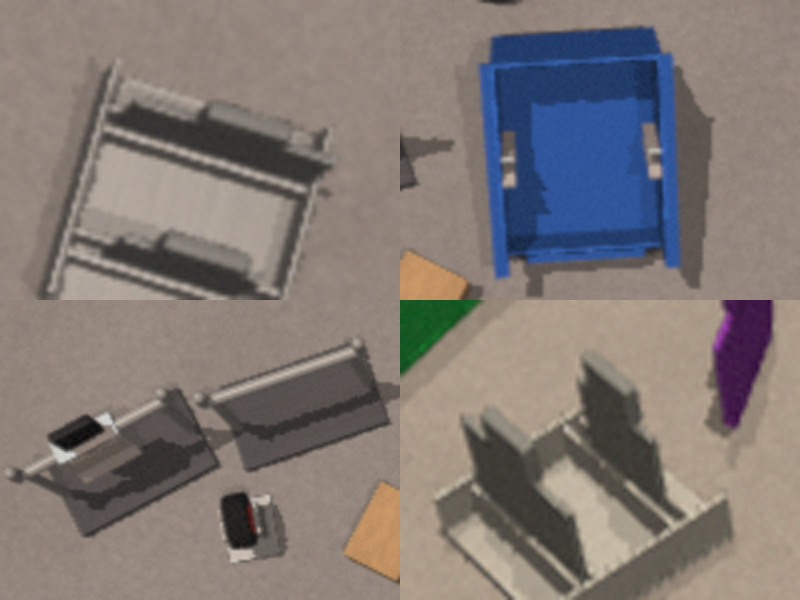

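The crops show the wide divider filling the far slot: grip top centred near top px (462.5,224.5), narrow one in the near slot at (451,258). The bin's ribs are at about (288,206) and (339,205). The rail knobs are at (105,235)-(166,203), with the marker, and (181,205)-(243,183).

```bash
cat > h.py <<'E'
import numpy as np,cv2,pickle
from scipy.spatial.transform import Rotation as Ro
from rig import *
def ray(c,uv,T=None):
    f=240/np.tan(np.radians(c['vertical_fov'])/2); T=c['world_from_camera'] if T is None else T
    T=np.array(T);d=T[:3,:3]@np.array([(uv[0]-c['cx'])/f,(uv[1]-c['cy'])/f,1]);return T[:3,3],d/np.linalg.norm(d)
def onz(c,uv,z,T=None):
    o,d=ray(c,uv,T);return o+d*(z-o[2])/d[2]
def onplane(c,uv,p,n,T=None):
    o,d=ray(c,uv,T);return o+d*((p-o)@n)/(d@n)
def wrist(name):
    s=read_state();T=np.eye(4);T[:3,:3]=s['tcp_rot'];T[:3,3]=s['position']
    c=capture('wrist');cv2.imwrite(f'pics/{name}.png',c['image'][:,:,::-1])
    c['world_from_camera']=T@np.array(c['T_tool_cam']);pickle.dump(c,open(f'{name}.pkl','wb'));return c
def proj(c,P):
    T=np.linalg.inv(c['world_from_camera']);f=240/np.tan(np.radians(c['vertical_fov'])/2)
    q=T[:3,:3]@np.array(P)+T[:3,3];return np.round([c['cx']+f*q[0]/q[2],c['cy']+f*q[1]/q[2]],1)
def Rdown(yaw): # tool y along yaw (deg), z down
    y=np.array([np.cos(np.radians(yaw)),np.sin(np.radians(yaw)),0]);z=np.array([0,0,-1.]);return np.c_[np.cross(y,z),y,z]
def go(p,R):
    s=read_state();R0=np.array(s['tcp_rot']);d=R0.T@(np.array(p)-s['position'])/.3
    if (R0.T@R)[1,1]<0: R=R@np.diag([-1,-1,1])
    r=Ro.from_matrix(R0.T@R).as_rotvec(degrees=True)
    print('t',round(s['time_s'],2),'at',np.round(s['position'],4),'F',np.round(s['force'],1),'shift',np.round(d,4),'turn',np.round(r/45,4),'q',np.round(s['joint_positions'],0))
E
python3 - <<'E'
from h import *
c=pickle.load(open('top.pkl','rb'));s=pickle.load(open('scene.pkl','rb'))
for n,uv,z in [('grip',(462.5,224.5),.14),('gripL',(452,221),.14),('gripR',(472.5,227.5),.14),('narrow',(451,255.5),.14),('a1',(104.8,235),.165),('a2',(166,203),.165),('b1',(181.2,205),.165),('b2',(243.2,183),.165),('ribL',(288,206),.12),('ribR',(339,205),.12),('backL',(279,172.5),.185),('backR',(346,169.5),.185),('marker',(130.5,217.5),.197)]:
    print(n,np.round(onz(c,uv,z),3))
print(c.keys(),capture('wrist')['T_tool_cam'])
go((.56,.15,.36),Rdown(165))
go((.45,-.25,.36),Rdown(75))
E
```

```text
grip [ 0.499 -0.374  0.14 ]
gripL [ 0.507 -0.35   0.14 ]
gripR [ 0.493 -0.396  0.14 ]
narrow [ 0.427 -0.347  0.14 ]
a1 [0.449 0.43  0.165]
a2 [0.525 0.299 0.165]
b1 [0.522 0.265 0.165]
b2 [0.576 0.128 0.165]
ribL [0.536 0.027 0.12 ]
ribR [ 0.541 -0.091  0.12 ]
backL [0.598 0.047 0.185]
backR [ 0.609 -0.103  0.185]
marker [0.484 0.366 0.197]
dict_keys(['image', 'vertical_fov', 'cx', 'cy', 'world_from_camera']) [[ 7.13198941e-04 -9.54442532e-01 -2.98393941e-01  8.34428859e-02]
 [ 9.99999555e-01  4.96306372e-04  8.02639333e-04 -1.09540217e-04]
 [-6.17978303e-04 -2.98394381e-01  9.54442461e-01 -1.36353106e-01]
 [ 0.00000000e+00  0.00000000e+00  0.00000000e+00  1.00000000e+00]]
t 0.15 at [0.1879 0.5956 0.2468] F [-0.3  0.9  0.3] shift [-1.6298 -1.0435 -0.376 ] turn [-1.800e-03  1.300e-03  1.944e+00] q [ 62.  30.  82.  -0.  68. -10.]
t 0.15 at [0.1879 0.5956 0.2468] F [-0.3  0.9  0.3] shift [-1.6815 -2.4254 -0.3738] turn [-0.002  -0.0003 -0.056 ] q [ 62.  30.  82.  -0.  68. -10.]
```

{"name": "step_arm", "arguments": {"steps": [[-0.857, -0.5, -0.333, 0, 0, 1, -1], [-0.857, -0.5, -0.333, 0, 0, 1, -1], [-0.857, -0.5, -0.333, 0, 0, 1, -1], [-0.857, -0.5, -0.333, 0, 0, 1, -1], [-0.857, -0.5, -0.333, 0, 0, 1, -1], [-0.857, -0.5, -0.333, 0, 0, 1, -1], [-0.857, -0.5, -0.333, 0, 0, 1, -1], [-0.857, -0.5, -0.333, 0, 0, 1, -1]]}}

```text
time_s: 0.82
position: [0.391, 0.3729, 0.349]
tcp_rot: [[-0.458, 0.889, 0.003], [0.889, 0.458, -0.0], [-0.002, 0.003, -1.0]]
force: [-0.2, 0.1, 0.9]
opening: 0.997
grasp_force: 0.0
```

Run:
```python
from h import *
go((.5,.08,.36),Rdown(0))
go((.5,.08,.36),Rdown(-18))
```

```text
t 0.82 at [0.391  0.3729 0.349 ] F [-0.2  0.1  0.9] shift [-1.0342 -0.1239 -0.0355] turn [0.0039 0.0011 0.6054] q [32. 17. 87. -0. 76.  5.]
t 0.82 at [0.391  0.3729 0.349 ] F [-0.2  0.1  0.9] shift [-1.0342 -0.1239 -0.0355] turn [4.1000e-03 5.0000e-04 1.0054e+00] q [32. 17. 87. -0. 76.  5.]
```

{"name": "step_arm", "arguments": {"steps": [[-1, -0.12, -0.03, 0, 0, 1, -1], [-1, -0.12, -0.03, 0, 0, 1, -1], [-1, -0.12, -0.03, 0, 0, 1, -1], [-1, -0.12, -0.03, 0, 0, 1, -1], [-1, -0.12, -0.03, 0, 0, 1, -1], [-1, -0.12, -0.03, 0, 0, 1, -1], [-1, -0.12, -0.03, 0, 0, 1, -1], [-1, -0.12, -0.03, 0, 0, 1, -1]]}}

```text
time_s: 1.48
position: [0.4968, 0.0876, 0.3565]
tcp_rot: [[0.307, 0.952, 0.002], [0.952, -0.307, -0.003], [-0.002, 0.003, -1.0]]
force: [-0.5, 0.9, -0.5]
opening: 0.998
grasp_force: 0.0
```

Run:
```python
from h import *
c=wrist('w1')
go((.49,-.21,.32),Rdown(-18))
```

```text
t 1.53 at [0.4966 0.0882 0.3564] F [ 1.  -0.6 -0.2] shift [-0.9528  0.2834  0.1234] turn [0.0023 0.0022 0.0035] q [-3. 14. 91. -0. 75. 15.]
```

View pics/w1.png

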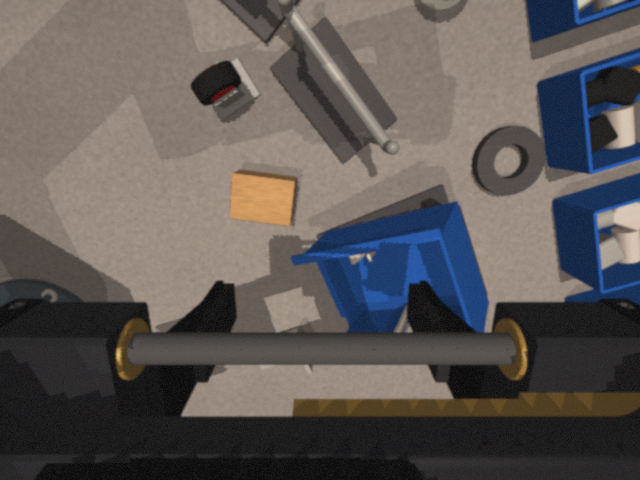

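This wrist view shows rail_b's bar from knob (290,8) to knob (391,147), the carton at (263,198), caster at (225,87), and the bin partly hidden by the fingers. The camera looks to the +tool-x side, so I move past the bin to see it.

{"name": "step_arm", "arguments": {"steps": [[-0.9, 0.25, 0.0, 0, 0, 0, -1], [-0.9, 0.25, 0.0, 0, 0, 0, -1], [-0.9, 0.25, 0.0, 0, 0, 0, -1], [-0.9, 0.25, 0.0, 0, 0, 0, -1], [-0.9, 0.25, 0.0, 0, 0, 0, -1], [-0.9, 0.25, 0.0, 0, 0, 0, -1], [-0.9, 0.25, 0.0, 0, 0, 0, -1], [-0.9, 0.25, 0.0, 0, 0, 0, -1]]}}

```text
time_s: 2.2
position: [0.4852, -0.1916, 0.3561]
tcp_rot: [[0.305, 0.952, 0.0], [0.952, -0.305, -0.002], [-0.002, 0.001, -1.0]]
force: [1.0, 0.3, -0.1]
opening: 1.005
grasp_force: 0.0
```

Run:
```python
from h import *
c=pickle.load(open('w1.pkl','rb'))
for uv in [(290,8),(391,147)]: print(np.round(onz(c,uv,.165),4))
c=wrist('w2')
go((.43,-.52,.32),Rdown(-18))
```

```text
[0.5263 0.2626 0.165 ]
[0.5766 0.1328 0.165 ]
t 2.25 at [ 0.4849 -0.1886  0.356 ] F [-0.   0.4  0.2] shift [-1.108   0.1615  0.1191] turn [-0.0007 -0.0008  0.0067] q [-34.  15.  89.   0.  76. -16.]
```

View pics/w2.png

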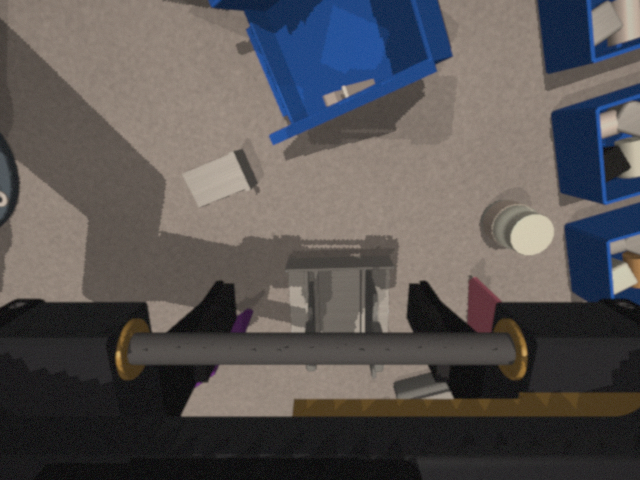

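This view shows the bin's right side wall edge from (275,138) to (435,68), its right rib at (347,92), and the rack's top end at (340,260). I move on to get the rack into clear view.

{"name": "step_arm", "arguments": {"steps": [[-0.83, 0.05, 0.0, 0, 0, 0, -1], [-0.83, 0.05, 0.0, 0, 0, 0, -1], [-0.83, 0.05, 0.0, 0, 0, 0, -1], [-0.83, 0.05, 0.0, 0, 0, 0, -1], [-0.83, 0.05, 0.0, 0, 0, 0, -1], [-0.83, 0.05, 0.0, 0, 0, 0, -1], [-0.83, 0.05, 0.0, 0, 0, 0, -1], [-0.83, 0.05, 0.0, 0, 0, 0, -1]]}}

```text
time_s: 2.92
position: [0.4245, -0.4289, 0.3556]
tcp_rot: [[0.302, 0.953, -0.0], [0.953, -0.302, 0.002], [0.002, -0.001, -1.0]]
force: [0.8, 0.7, 0.4]
opening: 1.0
grasp_force: 0.0
```

Run:
```python
from h import *
c=wrist('w3')
im=cv2.imread('pics/w3.png')[0:330,130:570]
cv2.imwrite('pics/w3c.png',cv2.resize(im,(800,600),interpolation=cv2.INTER_CUBIC))
```

```text
(no output)
```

View pics/w3c.png

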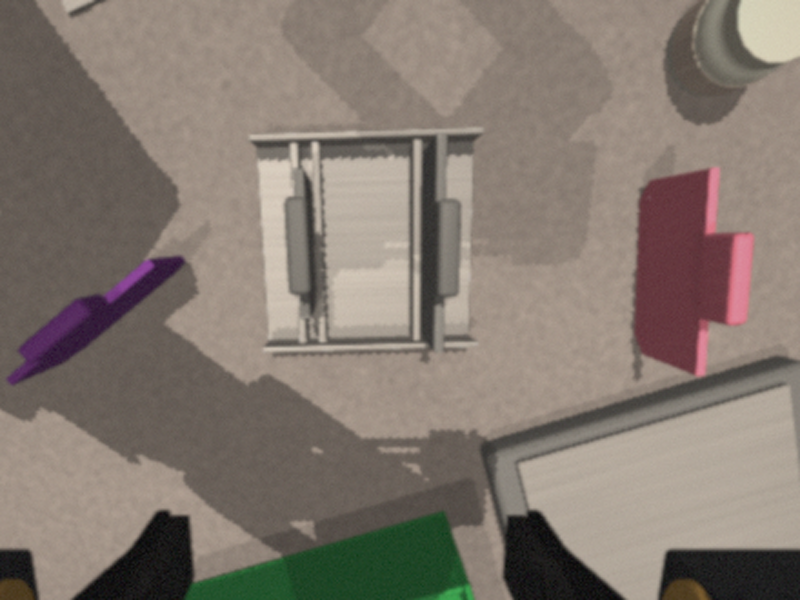

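The rack is clear: the wide divider is the right-hand one, its grip top spanning crop (450,200)-(449,295), i.e. full px (377.8,110)-(377,162). The narrow one is left, at (294,136).

Run:
```python
from h import *
c=pickle.load(open('w3.pkl','rb'));k=lambda x,y:(130+.55*x,.55*y)
a=onz(c,k(450.5,199.5),.14);b=onz(c,k(449,296),.14);m=(a+b)/2;d=a-b
print(a,b,np.linalg.norm(d),m,'yaw panel y',np.degrees(np.arctan2(d[1],d[0])))
# rack end plates (z .045) for yaw
for p,q in [((250,137),(482,131)),((264,349),(476,344))]:
    A=onz(c,k(*p),.045);B=onz(c,k(*q),.045);print('plate yaw',np.degrees(np.arctan2(*(B-A)[1::-1])),np.linalg.norm(B-A))
for dx in [450,294]: print(np.round(onz(c,k(dx,246),.14),4))
y=-18.0
go((m[0],m[1],.24),Rdown(y)); go((m[0],m[1],.129),Rdown(y))
```

```text
[ 0.50421371 -0.34817795  0.14      ] [ 0.49100012 -0.39495298  0.14      ] 0.048605576464446874 [ 0.49760692 -0.37156547  0.14      ] yaw panel y 74.22540902701385
plate yaw -16.189846076419208 0.14718628682065737
plate yaw -16.171116933532947 0.14765937142942315
[ 0.4981 -0.3703  0.14  ]
[ 0.4201 -0.3456  0.14  ]
t 2.97 at [ 0.4248 -0.4274  0.3557] F [-0.2  0.4  0.3] shift [0.2494 0.1759 0.3863] turn [-0.0016 -0.0034  0.0116] q [-56.  23.  77.   0.  80. -38.]
t 2.97 at [ 0.4248 -0.4274  0.3557] F [-0.2  0.4  0.3] shift [0.2484 0.1763 0.7563] turn [-0.0016 -0.0034  0.0116] q [-56.  23.  77.   0.  80. -38.]
```

{"name": "step_arm", "arguments": {"steps": [[0.249, 0.176, 0.38, 0, 0, -0.035, -1], [0.249, 0.176, 0.38, 0, 0, -0.035, -1], [0.249, 0.176, 0.38, 0, 0, -0.035, -1], [0.249, 0.176, 0.38, 0, 0, -0.035, -1], [0.249, 0.176, 0.38, 0, 0, -0.035, -1], [0.249, 0.176, 0.5, 0, 0, -0.035, -1], [0.249, 0.176, 0.62, 0, 0, -0.035, -1], [0.249, 0.176, 0.62, 0, 0, -0.035, -1]]}}

```text
time_s: 3.63
position: [0.4945, -0.3695, 0.1658]
tcp_rot: [[0.273, 0.962, -0.008], [0.962, -0.272, 0.009], [0.006, -0.01, -1.0]]
force: [-1.2, 2.0, -0.6]
opening: 1.0
grasp_force: 0.0
```

Run:
```python
from h import *
go((.4978,-.3710,.129),Rdown(-16))
```

```text
t 3.63 at [ 0.4945 -0.3695  0.1658] F [-1.2  2.  -0.6] shift [-0.0027  0.0132  0.1225] turn [-0.0133 -0.0078  0.0041] q [-47.  36.  87.  -0.  58. -31.]
```

{"name": "step_arm", "arguments": {"steps": [[0, 0.004, 0.06, 0, 0, 0, -1], [0, 0.004, 0.12, 0, 0, 0, -1], [0, 0.004, 0.12, 0, 0, 0, -1], [0, 0.004, 0.12, 0, 0, 0, -1], [0, 0.004, 0.12, 0, 0, 0, 1], [0, 0.004, 0.12, 0, 0, 0, 1], [0, 0.004, 0.12, 0, 0, 0, 1], [0, 0.004, 0.12, 0, 0, 0, 1]]}}

```text
time_s: 4.3
position: [0.4986, -0.3746, 0.1357]
tcp_rot: [[0.275, 0.962, 0.001], [0.962, -0.275, -0.001], [-0.001, 0.002, -1.0]]
force: [-0.4, 0.4, 0.4]
opening: 0.784
grasp_force: 0.0
```

{"name": "step_arm", "arguments": {"steps": [[0, 0, 0, 0, 0, 0, 1], [0, 0, 0, 0, 0, 0, 1], [0, 0, 0, 0, 0, 0, 1], [0, 0, 0, 0, 0, 0, 1]]}}

```text
time_s: 4.63
position: [0.4982, -0.3742, 0.1344]
tcp_rot: [[0.275, 0.962, -0.0], [0.962, -0.275, 0.0], [0.0, -0.0, -1.0]]
force: [-0.0, 0.7, 0.9]
opening: 0.477
grasp_force: 0.0
```

Run:
```python
from h import *
go((.4978,-.371,.129),Rdown(-16));s=read_state();print(s['opening'],s['grasp_force'],s['position'])
```

```text
t 4.63 at [ 0.4982 -0.3742  0.1344] F [-0.   0.7  0.9] shift [ 0.01   -0.0041  0.018 ] turn [-0.0002 -0.0001  0.0011] q [-47.  38.  88.  -0.  54. -31.]
0.47667422631092216 0.0 [ 0.4981545  -0.37420708  0.13439675]
```

{"name": "step_arm", "arguments": {"steps": [[0.01, -0.002, 0.018, 0, 0, 0, 1], [0.01, -0.002, 0.018, 0, 0, 0, 1], [0.01, -0.002, 0.018, 0, 0, 0, 1], [0.01, -0.002, 0.018, 0, 0, 0, 1], [0.01, -0.002, 0.018, 0, 0, 0, 1], [0.01, -0.002, 0.018, 0, 0, 0, 1], [0.01, -0.002, 0.018, 0, 0, 0, 1], [0.01, -0.002, 0.018, 0, 0, 0, 1]]}}

```text
time_s: 5.3
position: [0.4984, -0.3711, 0.1289]
tcp_rot: [[0.275, 0.962, -0.0], [0.962, -0.275, 0.0], [0.0, -0.0, -1.0]]
force: [-0.3, -0.3, -1.1]
opening: 0.139
grasp_force: 30.0
```

Run:
```python
from h import *
go((.4978,-.371,.129),Rdown(-16));s=read_state();print(s['opening'],s['grasp_force'],s['position'])
go((.4978,-.371,.129),Rdown(0))
```

```text
t 5.3 at [ 0.4984 -0.3711  0.1289] F [-0.3 -0.3 -1.1] shift [-0.0002 -0.0019 -0.0003] turn [-0.0004 -0.0002  0.0012] q [-47.  38.  88.  -0.  53. -31.]
0.138565065617201 29.99965500086546 [ 0.49835426 -0.37110908  0.12889804]
t 5.3 at [ 0.4984 -0.3711  0.1289] F [-0.3 -0.3 -1.1] shift [-0.0002 -0.0019 -0.0003] turn [-4.000e-04 -3.000e-04 -3.544e-01] q [-47.  38.  88.  -0.  53. -31.]
```

{"name": "step_arm", "arguments": {"steps": [[0, 0, -0.07, 0, 0, 0, 1], [0, 0, -0.17, 0, 0, 0, 1], [0, 0, -0.3, 0, 0, 0, 1], [0, 0, -0.43, 0, 0, 0, 1], [0, 0, -0.56, 0, 0, 0, 1], [0, 0, -0.7, 0, 0, 0, 1], [0, 0, -0.75, 0, 0, 0, 1], [0, 0, -0.75, 0, 0, 0, 1]]}}

```text
time_s: 5.97
position: [0.5001, -0.3728, 0.3601]
tcp_rot: [[0.275, 0.962, 0.008], [0.962, -0.275, -0.009], [-0.006, 0.01, -1.0]]
force: [0.4, -0.6, -2.5]
opening: 0.14
grasp_force: 30.0
```

```bash
cat >> h.py <<'E'
def Rbin(psi,tilt=30):
    return Ro.from_euler('z',psi,degrees=True).as_matrix()@Ro.from_euler('y',-tilt,degrees=True).as_matrix()
def Rins(psi): 
    B=Rbin(psi);return np.c_[B[:,1],B[:,0],-B[:,2]]
E
python3 - <<'E'
from h import *
s=read_state();print(s['opening'],s['grasp_force'])
B=Rbin(3);o=np.array([.565,-.03,.062])
p=o+B@[-.03,-.09,.28];print(p)
go(p,Rins(3))
E
```

```text
0.13953378076262254 29.999639047309756
[ 0.40395694 -0.12856342  0.28948711]
t 5.97 at [ 0.5001 -0.3728  0.3601] F [ 0.4 -0.6 -2.5] shift [ 0.6964 -0.5342  0.2255] turn [-0.6489  0.1198 -0.4084] q [-47.  24.  74.   0.  81. -31.]
```

{"name": "step_arm", "arguments": {"steps": [[0.7, -0.53, 0.1, -0.65, 0.12, -0.41, 1], [0.7, -0.53, 0.1, -0.65, 0.12, -0.41, 1], [0.7, -0.53, 0.1, -0.65, 0.12, -0.41, 1], [0.7, -0.53, 0.1, -0.65, 0.12, -0.41, 1], [0.7, -0.53, 0.1, -0.65, 0.12, -0.41, 1], [0.7, -0.53, 0.1, -0.65, 0.12, -0.41, 1], [0.7, -0.53, 0.1, -0.65, 0.12, -0.41, 1], [0.7, -0.53, 0.1, -0.65, 0.12, -0.41, 1]]}}

```text
time_s: 6.63
position: [0.3981, -0.1184, 0.32]
tcp_rot: [[-0.057, 0.872, 0.486], [0.998, 0.041, 0.043], [0.018, 0.487, -0.873]]
force: [0.4, -0.2, -1.3]
opening: 0.133
grasp_force: 30.0
```

{"name": "step_arm", "arguments": {"steps": [[0, 0, 0, 0, 0, 0, 1], [0, 0, 0, 0, 0, 0, 1], [0, 0, 0, 0, 0, 0, 1]]}}

```text
time_s: 6.88
position: [0.4039, -0.1268, 0.324]
tcp_rot: [[-0.053, 0.868, 0.493], [0.999, 0.042, 0.033], [0.008, 0.494, -0.869]]
force: [0.6, -0.8, -2.4]
opening: 0.135
grasp_force: 30.0
```

Run:
```python
from h import *
B=Rbin(3);o=np.array([.565,-.03,.062])
go(o+B@[-.03,-.09,.28],Rins(3))
c=wrist('w4')
im=cv2.imread('pics/w4.png');cv2.imwrite('pics/w4c.png',cv2.resize(im[0:330,100:540],(800,600),interpolation=cv2.INTER_CUBIC))
```

```text
t 6.88 at [ 0.4039 -0.1268  0.324 ] F [ 0.6 -0.8 -2.4] shift [-0.0069 -0.0568  0.0999] turn [-0.0088 -0.0093 -0.0049] q [-49.  -1. 120.  33.  46. -72.]
```

View pics/w4c.png

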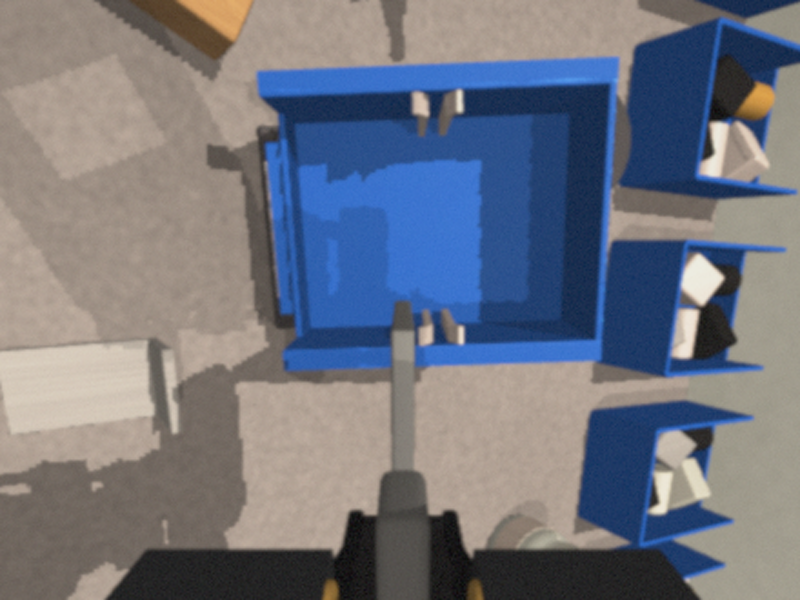

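The bin is seen along its axis: rim edges at crop rows ~66 (left) and ~365 (right). The rib pairs have gaps near crop columns 437 (top pair) and 440 (bottom pair), and the divider in hand shows edge-on at column 403. I extract the edges numerically.

Run:
```python
from h import *
im=cv2.imread('pics/w4.png').astype(int)
nb=(im[:,:,0]-im[:,:,2])<40   # non-blue
def runs(v,o):
    d=np.diff(np.r_[0,v.astype(int),0]);return [(int(a)+o,int(b)-1+o) for a,b in zip(np.where(d==1)[0],np.where(d==-1)[0])]
for r in list(range(48,76,3))+list(range(168,194,3)): print(r,runs(nb[r,321:365],321))
for col in (270,300,345,380,410,420): print('c',col,runs(~nb[20:225,col],20))
```

```text
48 []
51 [(326, 334), (344, 355)]
54 [(325, 336), (343, 355)]
57 [(325, 336), (342, 355)]
60 [(325, 336), (342, 355)]
63 [(326, 336), (340, 352)]
66 [(330, 335), (341, 347)]
69 [(330, 334), (341, 346)]
72 [(330, 333), (341, 345)]
75 []
168 [(321, 325)]
171 [(321, 325), (333, 335), (343, 346)]
174 [(321, 326), (332, 336), (343, 347)]
177 [(321, 327), (332, 337), (343, 349)]
180 [(321, 338), (343, 355)]
183 [(321, 338), (344, 355)]
186 [(321, 338), (345, 355)]
189 [(321, 328), (330, 336)]
192 [(321, 327)]
c 270 [(38, 203)]
c 300 [(36, 202)]
c 345 [(35, 50), (73, 169), (187, 200)]
c 380 [(33, 199)]
c 410 [(32, 198)]
c 420 [(32, 198)]
```

Run:
```python
from h import *
c=pickle.load(open('w4.pkl','rb'));o=np.array([.565,-.03,.062])
for psi in (3,2,1):
    B=Rbin(psi);f=lambda uv,z:np.round((B.T@(onplane(c,uv,o+B[:,2]*z,B[:,2])-o))*1000,1)[:2]
    print(psi,'rim L',[f(p,.09) for p in((270,37.5),(420,31.5))],'rim R',[f(p,.09) for p in((270,203.5),(420,198.5))])
    print('  ribs floor L',f((337,73.5),.005),'R',f((339,170.5),.005),'top L',f((339,51),.09),'R',f((341.5,187.5),.09))
# plane test z-height: rail/edge rear wall etc
```

```text
3 rim L [array([-60.9,  75.9]), array([73.4, 80. ])] rim R [array([-67.8, -75.3]), array([ 85. , -70.5])]
  ribs floor L [ 2.5 58.5] R [  6.  -50.7] top L [ 1.2 64.7] R [  5.1 -59.1]
2 rim L [array([-62.1,  74.3]), array([72.3, 80.4])] rim R [array([-66.5, -77. ]), array([ 85.9, -69.9])]
  ribs floor L [ 1.7 58.6] R [  6.8 -50.6] top L [ 0.3 64. ] R [  6.  -59.7]
1 rim L [array([-63.3,  72.7]), array([71.3, 80.9])] rim R [array([-65.3, -78.6]), array([ 86.8, -69.3])]
  ribs floor L [ 0.8 58.6] R [  7.5 -50.5] top L [-0.7 63.3] R [  6.9 -60.4]
```

Run:
```python
from h import *
c=pickle.load(open('w4.pkl','rb'))
for o in ([.5693,-.027,.062],[.5695,-.0275,.062]):
    o=np.array(o);B=Rbin(4.8);f=lambda uv,z:np.round((B.T@(onplane(c,uv,o+B[:,2]*z,B[:,2])-o))*1000,1)[:2]
    print('rim L',[f(p,.09) for p in((270,37.5),(420,31.5))],'rim R',[f(p,.09) for p in((270,203.5),(420,198.5))])
    print('  ribs floor L',f((337,73.5),.005),'R',f((339,170.5),.005),'top L',f((339,51),.09),'R',f((341.5,187.5),.09))
    p=o+B@[0,0,.235];print('hover',p);go(p,Rins(4.8))
    print('q',np.round(B.T@(np.array(read_state()['position'])-o),4))
d=dict(c);d['world_from_camera']=c['T_tool_cam']
for P in ([.061,0,.103],[.048,0,.119],[.061,0,.024],[.025,0,-.011]): print(P,proj(d,P))
im=cv2.imread('pics/w4.png')
print(im[205:215:3,300:345:1].sum(2).tolist()[0]); print(im[155:185,321].tolist())
```

```text
rim L [array([-62.9,  76.5]), array([71.9, 76.9])] rim R [array([-74.3, -75.3]), array([ 80.1, -74.7])]
  ribs floor L [ 0.3 56. ] R [  0.9 -53.7] top L [-0.9 63.6] R [ -0.2 -61. ]
hover [ 0.45221209 -0.03683215  0.26551597]
t 6.93 at [ 0.4039 -0.1268  0.324 ] F [ 0.2  0.2 -1.6] shift [0.2894 0.056  0.2589] turn [-0.0086  0.0104 -0.0397] q [-49.  -1. 120.  33.  46. -72.]
q [-0.019  -0.0856  0.3135]
rim L [array([-63.,  77.]), array([71.7, 77.5])] rim R [array([-74.4, -74.8]), array([ 80. , -74.2])]
  ribs floor L [ 0.1 56.6] R [  0.7 -53.2] top L [-1.  64.1] R [ -0.4 -60.5]
hover [ 0.45241209 -0.03733215  0.26551597]
t 6.93 at [ 0.4039 -0.1268  0.324 ] F [ 0.2  0.2 -1.6] shift [0.2877 0.0565 0.2592] turn [-0.0086  0.0104 -0.0397] q [-49.  -1. 120.  33.  46. -72.]
q [-0.0191 -0.0851  0.3136]
[0.061, 0, 0.103] [323.  164.4]
[0.048, 0, 0.119] [322.9 180.7]
[0.061, 0, 0.024] [323.9 180.4]
[0.025, 0, -0.011] [324.4 285.9]
[304, 317, 315, 310, 312, 313, 312, 313, 314, 319, 315, 313, 311, 306, 287, 283, 325, 354, 370, 368, 378, 375, 380, 383, 385, 383, 380, 357, 319, 311, 334, 396, 461, 478, 476, 488, 481, 483, 480, 490, 486, 476, 483, 484, 477]
[[206, 115, 61], [205, 116, 59], [204, 113, 56], [205, 116, 58], [203, 113, 56], [206, 115, 56], [202, 114, 58], [186, 102, 49], [180, 100, 50], [169, 97, 55], [126, 86, 65], [92, 84, 83], [76, 78, 82], [79, 82, 86], [75, 81, 84], [77, 79, 83], [76, 80, 84], [77, 79, 84], [75, 78, 80], [74, 79, 80], [75, 82, 81], [73, 75, 80], [76, 81, 85], [77, 80, 85], [72, 77, 82], [79, 84, 88], [95, 100, 104], [119, 128, 133], [131, 139, 145], [135, 145, 151]]
```

{"name": "step_arm", "arguments": {"steps": [[0.292, 0.058, 0.24, -0.0086, 0.0104, -0.04, 1], [0.292, 0.058, 0.24, -0.0086, 0.0104, -0.04, 1], [0.292, 0.058, 0.24, -0.0086, 0.0104, -0.04, 1], [0.292, 0.058, 0.24, -0.0086, 0.0104, -0.04, 1], [0.292, 0.058, 0.24, -0.0086, 0.0104, -0.04, 1], [0.292, 0.058, 0.24, -0.0086, 0.0104, -0.04, 1], [0.292, 0.058, 0.24, -0.0086, 0.0104, -0.04, 1], [0.292, 0.058, 0.24, -0.0086, 0.0104, -0.04, 1]]}}

```text
time_s: 7.6
position: [0.4498, -0.0366, 0.2716]
tcp_rot: [[-0.082, 0.862, 0.5], [0.997, 0.071, 0.04], [-0.001, 0.502, -0.865]]
force: [0.4, -0.5, -1.3]
opening: 0.134
grasp_force: 30.0
```

{"name": "step_arm", "arguments": {"steps": [[0, 0, 0, 0, 0, 0, 1], [0, 0, 0, 0, 0, 0, 1], [0, 0, 0, 0, 0, 0, 1]]}}

```text
time_s: 7.85
position: [0.4492, -0.0357, 0.2712]
tcp_rot: [[-0.083, 0.863, 0.499], [0.997, 0.072, 0.041], [-0.0, 0.501, -0.866]]
force: [0.0, 0.4, -1.9]
opening: 0.134
grasp_force: 30.0
```

```bash
cat >> h.py <<'E'
O=np.array([.5697,-.026,.062]);PSI=4.8
def gobin(x,y,z):
    B=Rbin(PSI);print('bin now',np.round(B.T@(np.array(read_state()['position'])-O),4));go(O+B@[x,y,z],Rins(PSI))
E
python3 - <<'E'
from h import *
gobin(0,0,.2)
s=read_state();c=wrist('w5')
im=cv2.imread('pics/w5.png');cv2.imwrite('pics/w5c.png',cv2.resize(im[0:330,100:540],(800,600),interpolation=cv2.INTER_CUBIC))
E
```

```text
bin now [-1.000e-04  4.000e-04  2.416e-01]
t 7.85 at [ 0.4492 -0.0357  0.2712] F [ 0.   0.4 -1.9] shift [-0.0014  0.0003  0.1386] turn [ 0.0009  0.0005 -0.0004] q [-29.   7. 124.  37.  28. -64.]
```

View pics/w5c.png

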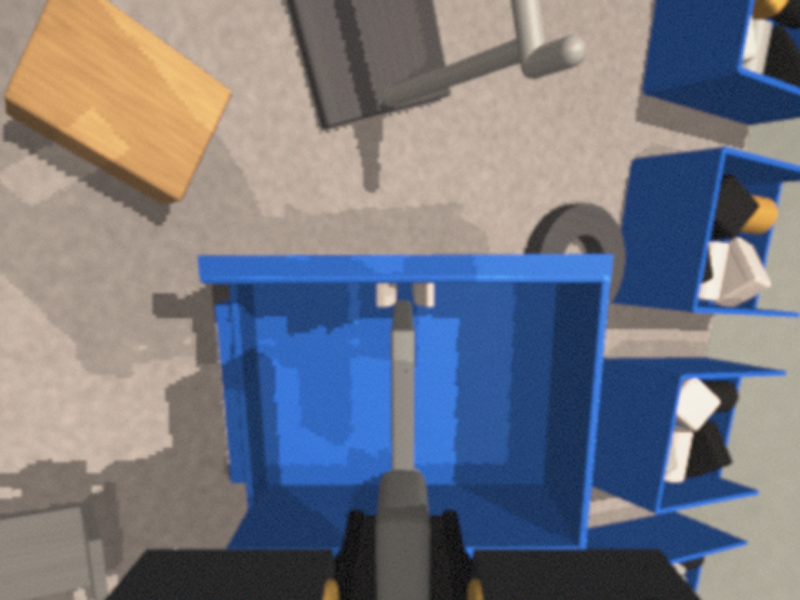

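The divider is lined up: channel gap centred at crop column 405 against panel at 403, with the rim edges level. Descending in stages.

{"name": "step_arm", "arguments": {"steps": [[-0.001, 0.002, 0.04, 0, 0, 0, 1], [-0.001, 0.002, 0.08, 0, 0, 0, 1], [-0.001, 0.002, 0.11, 0, 0, 0, 1], [-0.001, 0.002, 0.14, 0, 0, 0, 1], [-0.001, 0.002, 0.17, 0, 0, 0, 1], [-0.001, 0.002, 0.2, 0, 0, 0, 1], [-0.001, 0.002, 0.2, 0, 0, 0, 1]]}}

```text
time_s: 8.48
position: [0.4799, -0.0328, 0.2182]
tcp_rot: [[-0.084, 0.864, 0.497], [0.996, 0.072, 0.043], [0.001, 0.499, -0.867]]
force: [-0.6, -0.8, -1.7]
opening: 0.137
grasp_force: 30.0
```

Run:
```python
from h import *
gobin(0,0,.124)
```

```text
bin now [1.000e-04 7.000e-04 1.803e-01]
t 8.48 at [ 0.4799 -0.0328  0.2182] F [-0.6 -0.8 -1.7] shift [-0.0026 -0.0002  0.1876] turn [-0.0016 -0.0014 -0.0002] q [-26.  17. 125.  51.  20. -77.]
```

{"name": "step_arm", "arguments": {"steps": [[-0.002, 0, 0.03, 0, 0, 0, 1], [-0.002, 0, 0.06, 0, 0, 0, 1], [-0.002, 0, 0.09, 0, 0, 0, 1], [-0.002, 0, 0.12, 0, 0, 0, 1], [-0.002, 0, 0.145, 0, 0, 0, 1], [-0.002, 0, 0.165, 0, 0, 0, 1], [-0.002, 0, 0.165, 0, 0, 0, 1]]}}

```text
time_s: 9.07
position: [0.5047, -0.0314, 0.176]
tcp_rot: [[-0.084, 0.863, 0.498], [0.996, 0.073, 0.042], [0.0, 0.5, -0.866]]
force: [0.1, 0.1, -1.2]
opening: 0.136
grasp_force: 30.0
```

Run:
```python
from h import *
gobin(0,0,.124)
```

```text
bin now [0.0005 0.     0.1313]
t 9.07 at [ 0.5047 -0.0314  0.176 ] F [ 0.1  0.1 -1.2] shift [-0.0002 -0.0018  0.0244] turn [-0.0002 -0.0007  0.0001] q [-24.  24. 124.  70.  15. -95.]
```

Free so far, with 7 mm to go; press gently to the floor.

{"name": "step_arm", "arguments": {"steps": [[0, -0.001, 0.01, 0, 0, 0, 1], [0, -0.001, 0.018, 0, 0, 0, 1], [0, -0.001, 0.024, 0, 0, 0, 1], [0, -0.001, 0.028, 0, 0, 0, 1], [0, -0.001, 0.028, 0, 0, 0, 1]]}}

```text
time_s: 9.48
position: [0.5084, -0.0309, 0.169]
tcp_rot: [[-0.084, 0.863, 0.499], [0.996, 0.073, 0.042], [0.0, 0.5, -0.866]]
force: [-0.4, 0.0, -1.7]
opening: 0.136
grasp_force: 30.0
```

Run:
```python
from h import *
gobin(0,0,.124)
```

```text
bin now [0.0002 0.0003 0.1234]
t 9.48 at [ 0.5084 -0.0309  0.169 ] F [-0.4  0.  -1.7] shift [-0.0009 -0.0007 -0.0019] turn [ 0.0004 -0.0007  0.0007] q [-24.  25. 124.  74.  15. -99.]
```

{"name": "step_arm", "arguments": {"steps": [[0, 0, 0.004, 0, 0, 0, 1], [0, 0, 0.007, 0, 0, 0, 1], [0, 0, 0.01, 0, 0, 0, 1], [0, 0, 0.01, 0, 0, 0, 1]]}}

```text
time_s: 9.82
position: [0.5084, -0.0308, 0.1685]
tcp_rot: [[-0.083, 0.862, 0.501], [0.997, 0.073, 0.04], [-0.002, 0.502, -0.865]]
force: [-15.8, -1.9, 24.6]
opening: 0.133
grasp_force: 30.0
```

Run:
```python
from h import *
gobin(0,0,.124)
```

```text
bin now [0.     0.0003 0.123 ]
t 9.82 at [ 0.5084 -0.0308  0.1685] F [-15.8  -1.9  24.6] shift [-0.0012 -0.     -0.0034] turn [0.0032 0.0025 0.0007] q [ -24.   25.  124.   75.   14. -100.]
```

Firm floor contact (29 N along the slot): relax, open half, and back out.

{"name": "step_arm", "arguments": {"steps": [[0, 0, -0.009, 0, 0, 0, 1], [0, 0, -0.009, 0, 0, 0, 1], [0, 0, -0.009, 0, 0, 0, 0], [0, 0, -0.009, 0, 0, 0, 0], [0, 0, -0.009, 0, 0, 0, 0], [0, 0, -0.009, 0, 0, 0, 0], [0, 0, -0.009, 0, 0, 0, 0], [0, 0, -0.009, 0, 0, 0, 0]]}}

```text
time_s: 10.48
position: [0.5085, -0.0307, 0.1684]
tcp_rot: [[-0.085, 0.863, 0.498], [0.996, 0.073, 0.043], [0.0, 0.5, -0.866]]
force: [0.0, -0.1, 0.1]
opening: 0.468
grasp_force: 0.0
```

{"name": "step_arm", "arguments": {"steps": [[0, 0, -0.05, 0, 0, 0, 0], [0, 0, -0.1, 0, 0, 0, 0], [0, 0, -0.2, 0, 0, 0, 0], [0, 0, -0.3, 0, 0, 0, 0], [0, 0, -0.42, 0, 0, 0, 0], [0, 0, -0.5, 0, 0, 0, 0], [0, 0, -0.5, 0, 0, 0, 0], [0, 0, -0.5, 0, 0, 0, 0]]}}

```text
time_s: 11.15
position: [0.4338, -0.0374, 0.2997]
tcp_rot: [[-0.084, 0.861, 0.501], [0.996, 0.074, 0.041], [-0.002, 0.503, -0.864]]
force: [0.3, -0.5, -0.1]
opening: 0.503
grasp_force: 0.0
```

Run:
```python
from h import *
gobin(0,0,.28)
c=wrist('w6')
B=Rbin(PSI)
# predicted pixels of divider home features (grip top centre & ends, sheet top ends)
for P in ([0,.025,.135],[0,-.025,.135],[0,.061,.1],[0,-.061,.1]): print(P,proj(c,O+B@P))
im=cv2.imread('pics/w6.png');cv2.imwrite('pics/w6c.png',cv2.resize(im[0:330,100:540],(800,600),interpolation=cv2.INTER_CUBIC))
```

```text
bin now [ 0.0008 -0.      0.274 ]
t 11.15 at [ 0.4338 -0.0374  0.2997] F [ 0.3 -0.5 -0.1] shift [ 0.0001 -0.0025 -0.0199] turn [0.004  0.0018 0.0016] q [-31.   2. 123.  32.  34. -60.]
[0, 0.025, 0.135] [321.2 206.2]
[0, -0.025, 0.135] [321.1 265.1]
[0, 0.061, 0.1] [321.2 156.4]
[0, -0.061, 0.1] [321.  286.8]
```

View pics/w6c.png

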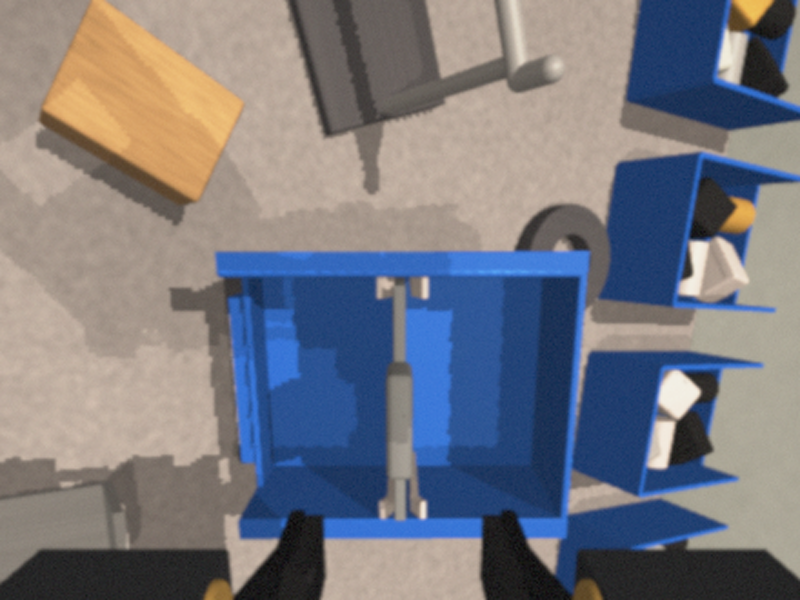

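The divider sits home in the channel: panel at crop column 400 between both rib pairs, with the grip bar running rows 362-478 as predicted. Now the rails.

Run:
```python
from h import *
go((.58,.114,.40),Rdown(21))
```

```text
t 11.2 at [ 0.4337 -0.0372  0.2986] F [0.  0.1 0.4] shift [ 0.4611  0.6267 -0.0281] turn [ 0.6633  0.0944 -0.3509] q [-31.   2. 123.  32.  34. -60.]
```

{"name": "step_arm", "arguments": {"steps": [[0.46, 0.627, -0.03, 0.663, 0.094, -0.351, 0], [0.46, 0.627, -0.03, 0.663, 0.094, -0.351, 0], [0.46, 0.627, -0.03, 0.663, 0.094, -0.351, 0], [0.46, 0.627, -0.03, 0.663, 0.094, -0.351, 0], [0.46, 0.627, -0.03, 0.663, 0.094, -0.351, 0], [0.46, 0.627, -0.03, 0.663, 0.094, -0.351, 0], [0.46, 0.627, -0.03, 0.663, 0.094, -0.351, 0], [0.46, 0.627, -0.03, 0.663, 0.094, -0.351, 0]]}}

```text
time_s: 11.87
position: [0.5837, 0.1172, 0.3982]
tcp_rot: [[-0.364, 0.932, -0.001], [0.932, 0.364, 0.002], [0.002, 0.0, -1.0]]
force: [-0.1, -1.0, -0.6]
opening: 0.498
grasp_force: 0.0
```

{"name": "step_arm", "arguments": {"steps": [[0, 0, 0, 0, 0, 0, 0], [0, 0, 0, 0, 0, 0, 0], [0, 0, 0, 0, 0, 0, 0]]}}

```text
time_s: 12.12
position: [0.5784, 0.113, 0.3986]
tcp_rot: [[-0.358, 0.934, -0.005], [0.934, 0.358, 0.0], [0.002, -0.004, -1.0]]
force: [-0.6, -0.6, -0.7]
opening: 0.501
grasp_force: 0.0
```

Run:
```python
from h import *
c=wrist('w7')
for P in ((.5263,.2626,.165),(.5766,.1328,.165)):print(proj(c,P))
go((.53,.285,.40),Rdown(30))
```

```text
[328.3  46.1]
[327.9 194.2]
t 12.17 at [0.5785 0.1129 0.3992] F [0.2 0.1 0.2] shift [ 0.5936  0.0541 -0.0021] turn [-0.004  -0.0021 -0.201 ] q [  0.  20.  75.   0.  85. -21.]
```

{"name": "step_arm", "arguments": {"steps": [[0.59, 0.05, 0, 0, 0, -0.2, 0], [0.59, 0.05, 0, 0, 0, -0.2, 0], [0.59, 0.05, 0, 0, 0, -0.2, 0], [0.59, 0.05, 0, 0, 0, -0.2, 0], [0.59, 0.05, 0, 0, 0, -0.2, 0], [0.59, 0.05, 0, 0, 0, -0.2, 0], [0.59, 0.05, 0, 0, 0, -0.2, 0], [0.59, 0.05, 0, 0, 0, -0.2, 0]]}}

```text
time_s: 12.83
position: [0.5306, 0.2825, 0.4004]
tcp_rot: [[-0.499, 0.867, -0.001], [0.867, 0.499, -0.001], [-0.001, -0.001, -1.0]]
force: [0.3, -0.2, -0.6]
opening: 0.496
grasp_force: 0.0
```

Run:
```python
from h import *
c=wrist('w8')
a=cv2.imread('pics/w7.png')[0:290,220:430];b=cv2.imread('pics/w8.png')[0:290,220:430]
m=np.hstack([cv2.resize(x,(400,552),interpolation=cv2.INTER_CUBIC) for x in(a,b)])
cv2.imwrite('pics/m2.png',m)
```

```text
(no output)
```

View pics/m2.png

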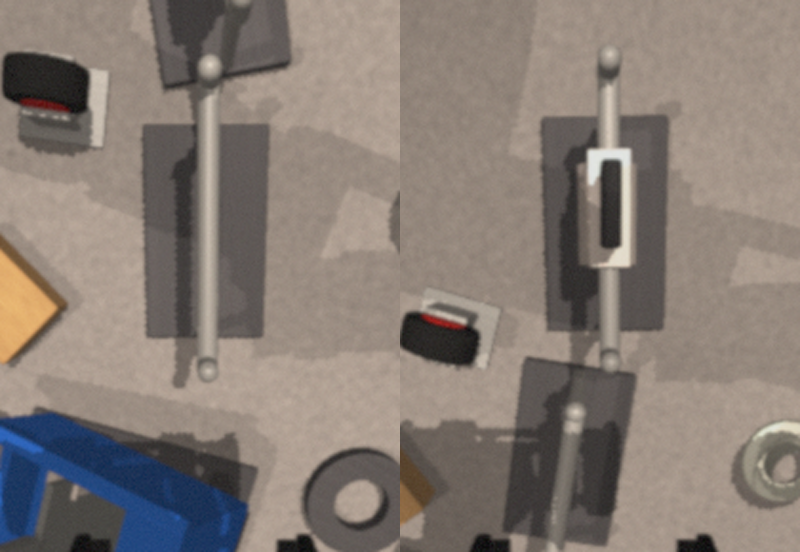

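Left (rail_b): knobs at (210,68) and (208,370). Right (rail_a): knobs at (610,60) and (611,361), with the marker's black tab from (611,160) to (611,247). Caster and carton stand clear.

Run:
```python
from h import *
def ends(n,P,z):
    c=pickle.load(open(n,'rb'));r=[onz(c,(220+.525*x,.525*y),z) for x,y in P];d=r[0]-r[1]
    print(n,np.round(r,4).tolist(),'mid',np.round((r[0]+r[1])/2,4),'len',np.linalg.norm(d),'yaw',np.degrees(np.arctan2(d[1],d[0])));return (r[0]+r[1])/2
ends('w7.pkl',[(210,66),(208,372)],.165);ends('w7.pkl',[(209,100),(207.5,345)],.140)
ends('w8.pkl',[(210,58),(211,362)],.165);ends('w8.pkl',[(209,100),(210.5,340)],.14)
m=ends('w8.pkl',[(211,160),(211,247)],.197)
# tab mid z .1745 ; grasp point there, TCP 6mm above
go((m[0],m[1],.26),Rdown(30));go((m[0],m[1],.184),Rdown(30))
```

```text
w7.pkl [[0.5245, 0.2721, 0.165], [0.5783, 0.1321, 0.165]] mid [0.5514 0.2021 0.165 ] len 0.1499362426397463 yaw 111.02845469529483
w7.pkl [[0.5282, 0.2627, 0.14], [0.5742, 0.1429, 0.14]] mid [0.5512 0.2028 0.14  ] len 0.12834532024225923 yaw 111.03523765712255
w8.pkl [[0.4518, 0.4347, 0.165], [0.5274, 0.3068, 0.165]] mid [0.4896 0.3708 0.165 ] len 0.14850576350701575 yaw 120.6108796945668
w8.pkl [[0.4588, 0.4229, 0.14], [0.5232, 0.3146, 0.14]] mid [0.491  0.3688 0.14  ] len 0.12599020560720575 yaw 120.77078532074555
w8.pkl [[0.4765, 0.3919, 0.197], [0.496, 0.3587, 0.197]] mid [0.4862 0.3753 0.197 ] len 0.03848924329784376 yaw 120.4229810630019
t 12.88 at [0.5309 0.2823 0.4004] F [-0.2 -0.1  0.2] shift [0.3431 0.0257 0.468 ] turn [-0.001   0.0004 -0.0027] q [ 17.  21.  73.  -0.  86. -12.]
t 12.88 at [0.5309 0.2823 0.4004] F [-0.2 -0.1  0.2] shift [0.3431 0.0259 0.7213] turn [-0.001   0.0004 -0.0027] q [ 17.  21.  73.  -0.  86. -12.]
```

{"name": "step_arm", "arguments": {"steps": [[0.343, 0.026, 0.45, 0, 0, -0.011, 0], [0.343, 0.026, 0.45, 0, 0, -0.011, 0], [0.343, 0.026, 0.45, 0, 0, -0.011, 0], [0.343, 0.026, 0.45, 0, 0, -0.011, 0], [0.343, 0.026, 0.45, 0, 0, -0.011, 0], [0.343, 0.026, 0.45, 0, 0, -0.011, 0], [0.343, 0.026, 0.45, 0, 0, -0.011, 0], [0.343, 0.026, 0.45, 0, 0, -0.011, 0]]}}

```text
time_s: 13.55
position: [0.4879, 0.3764, 0.2676]
tcp_rot: [[-0.506, 0.863, 0.004], [0.863, 0.506, 0.002], [-0.0, 0.004, -1.0]]
force: [0.9, 0.2, 0.0]
opening: 0.502
grasp_force: 0.0
```

Run:
```python
from h import *
go((.4862,.3753,.184),Rdown(30.5))
```

```text
t 13.55 at [0.4879 0.3764 0.2676] F [0.9 0.2 0. ] shift [-0.0003 -0.0078  0.2787] turn [ 0.0049  0.0006 -0.0023] q [27. 28. 82. -0. 69. -3.]
```

{"name": "step_arm", "arguments": {"steps": [[0, -0.003, 0.1, 0, 0, 0, 0], [0, -0.003, 0.2, 0, 0, 0, 0], [0, -0.003, 0.27, 0, 0, 0, 0], [0, -0.003, 0.28, 0, 0, 0, 0], [0, -0.003, 0.28, 0, 0, 0, 0], [0, -0.003, 0.28, 0, 0, 0, 0]]}}

```text
time_s: 14.05
position: [0.4867, 0.3769, 0.1836]
tcp_rot: [[-0.507, 0.862, 0.003], [0.862, 0.507, 0.002], [0.0, 0.004, -1.0]]
force: [0.5, 0.4, 0.3]
opening: 0.496
grasp_force: 0.0
```

Run:
```python
from h import *
go((.4862,.3753,.184),Rdown(30.5))
```

```text
t 14.05 at [0.4867 0.3769 0.1836] F [0.5 0.4 0.3] shift [-0.0039 -0.0041 -0.0012] turn [ 0.0047 -0.0001 -0.0011] q [27. 34. 87.  0. 59. -3.]
```

Within a couple of mm; close.

{"name": "step_arm", "arguments": {"steps": [[-0.003, -0.004, 0, 0, 0, 0, 1], [-0.003, -0.004, 0, 0, 0, 0, 1], [-0.003, -0.004, 0, 0, 0, 0, 1], [-0.003, -0.004, 0, 0, 0, 0, 1], [-0.003, -0.004, 0, 0, 0, 0, 1], [-0.003, -0.004, 0, 0, 0, 0, 1], [-0.003, -0.004, 0, 0, 0, 0, 1], [-0.003, -0.004, 0, 0, 0, 0, 1]]}}

```text
time_s: 14.72
position: [0.4845, 0.3758, 0.1818]
tcp_rot: [[-0.508, 0.861, 0.0], [0.861, 0.508, 0.001], [0.0, 0.001, -1.0]]
force: [-0.2, 1.1, 1.1]
opening: 0.112
grasp_force: 30.0
```

Run:
```python
from h import *
s=read_state();print(s['opening'],s['grasp_force'],s['position'],s['tcp_rot'][:,1])
go((.4862,.3753,.34),Rdown(30.5))
```

```text
0.11248058034515306 29.998670532368124 [0.48448358 0.37582699 0.18183268] [8.61437992e-01 5.07862236e-01 7.31320554e-04]
t 14.72 at [0.4845 0.3758 0.1818] F [-0.2  1.1  1.1] shift [-0.0042  0.0044 -0.5272] turn [ 0.0009 -0.0005  0.0005] q [27. 34. 87.  0. 59. -3.]
```

{"name": "step_arm", "arguments": {"steps": [[0, 0, -0.03, 0, 0, 0, 1], [0, 0, -0.09, 0, 0, 0, 1], [0, 0, -0.18, 0, 0, 0, 1], [0, 0, -0.28, 0, 0, 0, 1], [0, 0, -0.38, 0, 0, 0, 1], [0, 0, -0.45, 0, 0, 0, 1], [0, 0, -0.45, 0, 0, 0, 1], [0, 0, -0.45, 0, 0, 0, 1]]}}

```text
time_s: 15.38
position: [0.4842, 0.3756, 0.3177]
tcp_rot: [[-0.508, 0.861, 0.001], [0.861, 0.508, 0.001], [0.0, 0.002, -1.0]]
force: [-0.0, -1.3, -2.4]
opening: 0.11
grasp_force: 30.0
```

Run:
```python
from h import *
s=read_state();print(s['opening'],s['grasp_force'])
go((.5512,.2025,.315),Rdown(21))
```

```text
0.10997040341750104 29.99816531315446
t 15.38 at [0.4842 0.3756 0.3177] F [-0.  -1.3 -2.4] shift [-0.6104 -0.1007  0.0089] turn [ 0.002  -0.0005  0.2117] q [27. 25. 79.  0. 76. -3.]
```

{"name": "step_arm", "arguments": {"steps": [[-0.61, -0.1, 0, 0, 0, 0.212, 1], [-0.61, -0.1, 0, 0, 0, 0.212, 1], [-0.61, -0.1, 0, 0, 0, 0.212, 1], [-0.61, -0.1, 0, 0, 0, 0.212, 1], [-0.61, -0.1, 0, 0, 0, 0.212, 1], [-0.61, -0.1, 0, 0, 0, 0.212, 1], [-0.61, -0.1, 0, 0, 0, 0.212, 1], [-0.61, -0.1, 0, 0, 0, 0.212, 1]]}}

```text
time_s: 16.05
position: [0.55, 0.203, 0.3148]
tcp_rot: [[-0.358, 0.934, -0.005], [0.934, 0.358, 0.0], [0.002, -0.004, -1.0]]
force: [0.4, 0.3, -0.8]
opening: 0.114
grasp_force: 30.0
```

{"name": "step_arm", "arguments": {"steps": [[0, 0, 0, 0, 0, 0, 1], [0, 0, 0, 0, 0, 0, 1], [0, 0, 0, 0, 0, 0, 1]]}}

```text
time_s: 16.3
position: [0.5506, 0.2038, 0.3163]
tcp_rot: [[-0.36, 0.933, -0.001], [0.933, 0.36, 0.0], [0.001, -0.001, -1.0]]
force: [0.2, 0.9, -1.0]
opening: 0.111
grasp_force: 30.0
```

Run:
```python
from h import *
go((.5512,.2025,.1818),Rdown(21))
```

```text
t 16.3 at [0.5506 0.2038 0.3163] F [ 0.2  0.9 -1. ] shift [-0.0051  0.0006  0.4482] turn [-0.0012 -0.0007  0.002 ] q [  9.  23.  83.   0.  74. -12.]
```

{"name": "step_arm", "arguments": {"steps": [[-0.005, 0, 0.08, 0, 0, 0, 1], [-0.005, 0, 0.16, 0, 0, 0, 1], [-0.005, 0, 0.23, 0, 0, 0, 1], [-0.005, 0, 0.29, 0, 0, 0, 1], [-0.005, 0, 0.34, 0, 0, 0, 1], [-0.005, 0, 0.38, 0, 0, 0, 1], [-0.005, 0, 0.39, 0, 0, 0, 1], [-0.005, 0, 0.39, 0, 0, 0, 1]]}}

```text
time_s: 16.97
position: [0.551, 0.2017, 0.1985]
tcp_rot: [[-0.359, 0.933, -0.003], [0.933, 0.359, -0.0], [0.001, -0.003, -1.0]]
force: [-0.8, 0.0, -1.6]
opening: 0.116
grasp_force: 30.0
```

Run:
```python
from h import *
go((.5512,.2025,.1818),Rdown(21))
```

```text
t 16.97 at [0.551  0.2017 0.1985] F [-0.8  0.  -1.6] shift [0.002  0.0018 0.0558] turn [-0.0034 -0.001   0.0008] q [  9.  31.  90.   0.  59. -12.]
```

Legs are straddling with no side force; lower onto the bar.

{"name": "step_arm", "arguments": {"steps": [[0, 0, 0.02, 0, 0, 0, 1], [0, 0, 0.035, 0, 0, 0, 1], [0, 0, 0.047, 0, 0, 0, 1], [0, 0, 0.055, 0, 0, 0, 1], [0, 0, 0.058, 0, 0, 0, 1], [0, 0, 0.058, 0, 0, 0, 1]]}}

```text
time_s: 17.47
position: [0.5518, 0.2012, 0.1821]
tcp_rot: [[-0.358, 0.934, -0.001], [0.934, 0.358, 0.0], [0.0, -0.0, -1.0]]
force: [-0.1, -0.2, -1.1]
opening: 0.111
grasp_force: 30.0
```

Run:
```python
from h import *
go((.5512,.2025,.1818),Rdown(21))
```

```text
t 17.47 at [0.5518 0.2012 0.1821] F [-0.1 -0.2 -1.1] shift [ 0.0047 -0.0002  0.0009] turn [-0.0006 -0.0004 -0.0005] q [  9.  32.  91.   0.  57. -12.]
```

Just about at the saddle height; a last 1 mm, then open and retreat.

{"name": "step_arm", "arguments": {"steps": [[0, 0, 0.004, 0, 0, 0, 1], [0, 0, 0.004, 0, 0, 0, 1], [0, 0, 0.004, 0, 0, 0, 0], [0, 0, 0.004, 0, 0, 0, 0], [0, 0, 0.004, 0, 0, 0, 0], [0, 0, 0.004, 0, 0, 0, 0], [0, 0, 0.004, 0, 0, 0, 0], [0, 0, 0.004, 0, 0, 0, 0]]}}

```text
time_s: 18.13
position: [0.5517, 0.2012, 0.1807]
tcp_rot: [[-0.358, 0.934, -0.001], [0.934, 0.358, 0.0], [0.0, -0.001, -1.0]]
force: [-1.0, 0.5, 0.5]
opening: 0.461
grasp_force: 0.0
```

{"name": "step_arm", "arguments": {"steps": [[0, 0, -0.05, 0, 0, 0, 0], [0, 0, -0.1, 0, 0, 0, 0], [0, 0, -0.2, 0, 0, 0, 0], [0, 0, -0.32, 0, 0, 0, 0], [0, 0, -0.44, 0, 0, 0, 0], [0, 0, -0.5, 0, 0, 0, 0]]}}

```text
time_s: 18.63
position: [0.5535, 0.2016, 0.3355]
tcp_rot: [[-0.358, 0.934, 0.007], [0.934, 0.358, 0.001], [-0.001, 0.007, -1.0]]
force: [0.1, -0.4, 0.3]
opening: 0.502
grasp_force: 0.0
```

{"name": "step_arm", "arguments": {"steps": [[-0.35, 0, -0.2, 0, 0, 0, 0], [-0.35, 0, -0.2, 0, 0, 0, 0], [-0.35, 0, -0.2, 0, 0, 0, 0], [-0.35, 0, -0.2, 0, 0, 0, 0], [-0.35, 0, -0.2, 0, 0, 0, 0], [-0.35, 0, -0.2, 0, 0, 0, 0]]}}

```text
time_s: 19.13
position: [0.5888, 0.1033, 0.3901]
tcp_rot: [[-0.357, 0.934, -0.002], [0.934, 0.357, 0.001], [0.002, -0.002, -1.0]]
force: [-0.2, -0.2, -0.3]
opening: 0.5
grasp_force: 0.0
```

Run:
```python
from h import *
c=wrist('w9');im=cv2.imread('pics/w9.png')
T=.197
m=[.5518,.2012]
for P in ([.5518,.2012,.197],[.5446,.2199,.197],[.559,.1825,.197]): print(proj(c,P))
d=(im.sum(2)<110).astype(np.uint8); d[280:]=0
n,l,s,ce=cv2.connectedComponentsWithStats(d)
for i in range(1,n):
    if s[i,4]>150:
        r=cv2.minAreaRect(np.argwhere(l==i)[:,::-1].astype(np.float32));print(s[i],ce[i].round(1),r,onz(c,ce[i],.19))
```

```text
[323.  104.4]
[323.   79.3]
[322.9 128.5]
[213  13  45  33 721] [235.9  29.3] ((234.84616088867188, 28.26922607421875), (47.26398468017578, 27.26013946533203), 11.309930801391602) [0.46215332 0.23050737 0.19      ]
[570 168  31  15 183] [585.7 175.2] ((585.2269287109375, 173.98971557617188), (29.445039749145508, 9.747323989868164), 23.962491989135742) [0.8046798  0.23196842 0.19      ]
[545 180  39  40 799] [563.6 202.4] ((569.4000244140625, 202.30003356933594), (34.233585357666016, 40.311283111572266), 29.744882583618164) [0.79949592 0.20218869 0.19      ]
```

Run:
```python
from h import *
c=pickle.load(open('w9.pkl','rb'));im=cv2.imread('pics/w9.png').astype(int).sum(2)
for r in range(66,150,6): print(r,im[r,302:346:2].tolist())
# divider home check from top camera not needed
```

```text
66 [262, 269, 254, 276, 274, 265, 215, 244, 389, 469, 565, 526, 451, 340, 258, 272, 277, 280, 284, 280, 278, 283]
72 [260, 259, 264, 221, 182, 160, 158, 253, 389, 469, 564, 525, 452, 330, 282, 277, 273, 279, 277, 276, 282, 283]
78 [271, 221, 140, 153, 357, 664, 676, 673, 677, 678, 683, 679, 680, 679, 680, 671, 448, 275, 277, 265, 275, 273]
84 [255, 249, 191, 244, 411, 672, 677, 573, 175, 151, 161, 174, 191, 533, 684, 676, 476, 326, 292, 279, 276, 282]
90 [271, 259, 280, 361, 424, 669, 678, 576, 178, 151, 160, 172, 174, 508, 680, 675, 516, 425, 330, 272, 272, 274]
96 [258, 266, 281, 307, 406, 641, 448, 311, 127, 156, 164, 170, 163, 512, 679, 678, 528, 424, 340, 278, 278, 275]
102 [260, 249, 230, 295, 358, 439, 396, 324, 140, 151, 165, 165, 178, 511, 681, 679, 527, 429, 334, 281, 275, 278]
108 [234, 175, 197, 293, 335, 398, 391, 325, 141, 149, 169, 165, 168, 507, 678, 672, 525, 423, 320, 282, 277, 267]
114 [244, 160, 197, 289, 369, 520, 396, 313, 124, 153, 155, 146, 158, 505, 680, 672, 498, 419, 327, 267, 269, 262]
120 [185, 192, 219, 301, 332, 428, 399, 326, 136, 153, 146, 158, 181, 539, 675, 669, 488, 427, 316, 286, 276, 264]
126 [218, 189, 212, 298, 351, 513, 389, 330, 135, 144, 144, 145, 188, 538, 672, 667, 493, 427, 315, 272, 271, 269]
132 [251, 184, 233, 336, 353, 505, 400, 384, 388, 385, 382, 446, 662, 680, 678, 660, 481, 425, 310, 276, 266, 261]
138 [233, 186, 224, 325, 378, 564, 405, 395, 406, 507, 627, 668, 677, 678, 675, 656, 452, 406, 313, 277, 266, 273]
144 [210, 185, 194, 180, 189, 199, 197, 224, 373, 464, 533, 503, 438, 286, 282, 304, 308, 294, 286, 268, 273, 269]
```

The marker's tab sits centred and straight on rail_b: columns 317-327, with the bar at column 322 on both sides. Handing in.

```bash
python3 -c "
from rig import *
print(hand_in())"
```

```text
the job is handed in; nothing more can be done
None
```

I handed the job in at about 19 s: the wide divider is in the bin slot, pressed down to firm contact with the floor, and the marker hangs straight on rail_b with the gripper clear. I saw no contact with the narrow divider, box or caster; the hand-in returned no verdict.

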